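# Make up the hand-sewing kit and the machine kit

## Robot

A 7-joint arm with a two-finger parallel gripper is mounted at the origin on the work surface. World frame = base frame: x ahead of the robot, y to its left, z up, the work surface at z = 0. Lengths are in m, angles in rad, forces in N, time in s.
With the tool pointing down it reaches from about 0.425 to 0.825 m from the base axis. Payload 3.6 kg.
Tool frame: the origin (TCP) lies on the centre line of the jaws, within the pads' length; the fingertips stand 11 mm ahead of it and the grasp point (between the pads) lies 8 mm behind it (ctrl.finger_overhang is the distance from the TCP to the fingertips, in m); z points along the fingers, y is the line along which they close (so a half turn about z gives the same grasp; the last joint's range is limited). The gripper opens to 85 mm and grips with 20 to 120 N. Pads are 22 mm wide; open, the fingers measure 114 mm over their backs; the gripper's body (76 mm by 85 mm) begins 54 mm behind the grasp point. The pads swing forward as they close: fully open they stand 13 mm farther back than shut.
Start: joints at [-1.349, 0.615, -0.013, 1.423, 0.008, 1.103, -0.04], TCP at [0.16, 0.63, 0.242] pointing down, gripper open.
Joint ranges: [-3.12, 3.12], [-0.3, 2.06], [-1.34, 1.32], [0.26, 2.42], [-1.36, 4.5], [0.01, 1.98], [-2.84, 2.84]. Speed limits (rad/s): [2.79, 2.79, 3.14, 3.14, 3.14, 3.14, 3.14].

## Interface

Orientations are given as a 3x3 rotation matrix whose columns are the frame's x, y, z axes.
In Python, from rig import ctrl, optics gives the robot as it stands.
- The arm moves only by the tool arm_command, never from a script. Its argument "rows" is text: rows parted by semicolons, each of 7 numbers parted by spaces: the turn, a rotation vector about the tool's x, y, z in rad, then the shift along the tool's x, y, z in cm, then the opening, from 0 (shut) to 1 (fully open). In form: rx ry rz dx dy dz gripper; .... A call has 1 to 8 rows; each row shifts and turns the commanded pose from where the row before left it, along the tool's axes as they then stand; what a row does not reach is not made up. A row lasts 1/8 s, in which the tool goes at most 62.5 mm and 10.7 degrees, less where a joint would pass 70% of its speed; a pose out of reach is approached as far as the arm can. A call with a gripper value outside its range is refused whole. The fingers move at their own pace and stop on an object; "newtons" is the grip in N (left out, the last holds). Time passes only in rows, so rows that do not move let the fingers close. It gives the time, the measured TCP pose, the force, the opening and the grip force at its end, in the units of the state.
- ctrl.get_obs(): the state, without advancing time (a new reading comes with each control period).
- optics.snapshot(name): name is "scene" or "top" or "wrist"; returns a dict with "img" (480x640x3 uint8, red, green, blue), "fx", "fy", "cx", "cy" (pixels), "k1" (the pictures are not rectified: a ray, as slopes to the right and down, at radius r is drawn at 1 + k1 r^2 times it, then the intrinsics apply), "eye" and "rotation" of the camera in the world; the wrist camera has in their place "tool_from_camera" (4x4, takes a point from camera to tool coordinates, whose origin is the TCP and whose axes are the flange's). Camera axes: x right, y up, looking along -z (the intrinsics and any distortion apply to the point x, -y, -z); pixel columns grow to the right and rows downward; lengths in m; the calibration is good to about 2 mm. A picture is of the moment at which its call begins: read the wrist's pose just before it. There is no depth.
- ctrl.sign_off(): hands the job in; it is judged then, once.
The state is a dict: "t": time; "joint_pos": joint angles; "joint_velocities": joint speeds; "effort": joint torques, N m; "tcp_pos": TCP position; "orientation": TCP orientation; "force": force on the tool from outside, world axes, zero at the start; "torque": the same for the moment, N m; "opening": finger opening in m; "grip_force": force on a finger pad.
Only numpy, scipy, OpenCV 4.12 (cv2) and the standard library are available. Lean on these libraries where they do the work, as an engineer would, in place of code of your own. Each camera call takes 0.05 s, during which the arm holds its last target. There are 200 camera calls.

## Task

Make up two sewing kits from the stock on the table. The hand-sewing kit is the long three-compartment tray: stand the pin tin in the widest compartment, the small reel in the middle one and the thimble in the narrowest; the machine kit is the short two-compartment tray: the thread cone in the larger compartment and the oil bottle in the smaller. Everything stands upright on its compartment's floor; leave the big reel and the button jar where they are.

Things in the scene. Friction and masses are not known exactly. Their poses are not given: they have to be found in the camera images.
- long_tray: Hand-sewing kit tray: the LONGER shallow open wooden tray, loose, 0.6 kg. 86 (x) by 192 mm (y), rim 16 mm high, floor 5 mm thick, walls and dividers 5 mm. Origin: centre of underside, y along the row of three compartments, each 76 mm inside along x, centred on x = 0. Along y: widest 80 mm, centre y = +51 mm; middle 54 mm, centre y = -21 mm; narrowest 38 mm, centre y = -72 mm.
- short_tray: Machine kit tray: the SHORTER shallow open wooden tray, loose, 0.6 kg. 86 (x) by 137 mm (y), rim 16 mm high, floor 5 mm thick, walls and divider 5 mm. Origin: centre of underside, y along the row of two compartments, each 76 mm inside along x, centred on x = 0. Along y: larger 72.5 mm, centre y = +27.5 mm; smaller 49.5 mm, centre y = -39 mm.
- pin_tin: Closed round steel pin tin, a flat drum 56 mm in diameter, 25 mm high, about 60 g. Origin: centre of its base; z axis up. Round about z, so its yaw means nothing. 
- small_reel: Small wooden thread reel, two flanges with cream thread wound nearly flush between them, standing: 28 mm in diameter, 36 mm high, about 22 g. Origin: centre of its base; z axis up. Round about z, so its yaw means nothing. 
- thimble: Steel sewing thimble standing on its open end, tapering from 20 mm in diameter at the base to 16 mm at 22 mm up, 25 mm high in all, 14 g. Origin: centre of its base; z axis up. Round about z, so its yaw means nothing. 
- thread_cone: Mini cone of cream machine thread, standing: 44 mm in diameter at the base, tapering evenly to 32 mm at 56 mm up, then a brown card core nose 20 mm wide to 62 mm; about 55 g. Origin: centre of its base; z axis up. Round about z, so its yaw means nothing. 
- oil_bottle: Small white oil bottle, closed, standing: body 30 mm in diameter and straight to about 42 mm up, then a shoulder and a thin grey spout to 62 mm; about 35 g. Origin: centre of its base; z axis up. Round about z, so its yaw means nothing. 
- big_reel: Big wooden thread reel, same make as the small one but 40 mm in diameter and 60 mm high: surplus stock, belongs to neither kit, to be left alone. Origin: centre of its base; z axis up. Round about z, so its yaw means nothing. 
- button_jar: Clear glass jar of buttons, 48 mm in diameter, with a cork stopper 34 mm wide, 58 mm high in all: belongs to neither kit, to be left alone. Origin: centre of its base; z axis up. Round about z, so its yaw means nothing. 
Mind the look-alikes: they are no part of the job. What is shaped like the thread_cone but green is not meant. Leave any green look-alike of the oil_bottle alone.

How it is judged:
At the end, for the whole second after the job is handed in: Tin, small reel and thimble in the widest, middle and narrowest compartment of the long tray, cone and oil bottle in the larger and smaller of the short tray: bases within 4 mm of floor height, upright within 0.15 rad, released, at rest; trays level within 0.05 rad (x of pin_tin in the frame of long_tray between -0.012 and 0.012 m and y of pin_tin in the frame of long_tray between 0.037 and 0.065 m and z of pin_tin in the frame of long_tray between 0.001 and 0.009 m and angle between each of pin_tin, small_reel, thimble, thread_cone, oil_bottle's own z axis and vertical below 0.15 rad and linear speed of each of pin_tin, small_reel, thimble, thread_cone, oil_bottle, long_tray, short_tray below 0.02 m/s and contact force between each of pin_tin, small_reel, thimble, thread_cone, oil_bottle and the fingers below 0.05 N and x of small_reel in the frame of long_tray between -0.026 and 0.026 m and y of small_reel in the frame of long_tray between -0.036 and -0.006 m and z of small_reel in the frame of long_tray between 0.001 and 0.009 m and x of thimble in the frame of long_tray between -0.03 and 0.03 m and y of thimble in the frame of long_tray between -0.083 and -0.061 m and z of thimble in the frame of long_tray between 0.001 and 0.009 m and x of thread_cone in the frame of short_tray between -0.018 and 0.018 m and y of thread_cone in the frame of short_tray between 0.0115 and 0.0435 m and z of thread_cone in the frame of short_tray between 0.001 and 0.009 m and x of oil_bottle in the frame of short_tray between -0.025 and 0.025 m and y of oil_bottle in the frame of short_tray between -0.0515 and -0.0265 m and z of oil_bottle in the frame of short_tray between 0.001 and 0.009 m and angle between each of long_tray, short_tray's own z axis and vertical below 0.05 rad); the robot touches nothing.
It fails at once if the big reel is shifted more than 25 mm or tipped over (distance of big_reel from where it was at the start of the episode above 0.025 m or angle between big_reel's own z axis and vertical above 0.5 rad).
It fails at once if the button jar is shifted more than 25 mm or tipped over (distance of button_jar from where it was at the start of the episode above 0.025 m or angle between button_jar's own z axis and vertical above 0.5 rad).
It also fails if it takes over 128 s, if anything falls off the work surface, if the arm or the gripper's body presses on something with over 40 N, if the wrist force passes 120 N, or if a joint passes its speed limit or range.

## Working session

There is one attempt and no reset: what is moved stays moved. The work goes in short steps, Python scripts to look and compute and a tool call to move; the robot and the scene stay as the last step left them, time stands still between calls to the robot, and variables do not carry over. Pictures are saved under pics/ and viewed, at most 14 in all, crops included, and the job is handed in when it is done.

Besides the shell and the picture viewer there is one more tool, called in YAML: its name, and indented under it one key for each argument. arm_command: Moves the arm, as the interface text tells. Its arguments: {"type":"object","properties":{"rows":{"type":"string"},"newtons":{"type":"number"}},"required":["rows"]}

```bash
ls; mkdir -p pics; python3 - <<'E'
from rig import ctrl, optics
import cv2
o=ctrl.get_obs(); print({k:o[k] for k in('t','tcp_pos','orientation','opening')})
for n in('top','scene'):
    s=optics.snapshot(n); cv2.imwrite(f'pics/{n}0.png',s['img'][...,::-1]); print(n,{k:v for k,v in s.items() if k!='img'})
E
```

```text
pics
{'t': 0.0, 'tcp_pos': array([0.15985743, 0.62925812, 0.2411386 ]), 'orientation': array([[-9.69229331e-01,  2.46158803e-01, -5.89980138e-04],
       [ 2.46159504e-01,  9.69226002e-01, -2.54070676e-03],
       [-5.35932439e-05, -2.60775673e-03, -9.99996598e-01]]), 'opening': 0.08530055265284645}
top {'fx': 480.33271267536054, 'fy': 480.33271267536054, 'cx': 320.3042475866515, 'cy': 243.67488599442729, 'k1': -0.10436833005174881, 'eye': array([ 0.32831701, -0.02015061,  1.23955698]), 'rotation': array([[ 0.067304  ,  0.97763247, -0.19926093],
       [-0.99772331,  0.06508981, -0.01764951],
       [-0.00428487,  0.19999516,  0.97978752]])}
scene {'fx': 518.2590239794358, 'fy': 518.2590239794358, 'cx': 309.2015969315472, 'cy': 235.77574933681905, 'k1': 0.019109277462299835, 'eye': array([ 1.39140732, -0.3965124 ,  0.88371402]), 'rotation': array([[ 0.45483014, -0.60173394,  0.65654079],
       [ 0.89042601,  0.32088962, -0.3227559 ],
       [-0.01646395,  0.73140011,  0.68174982]])}
```

View pics/top0.png

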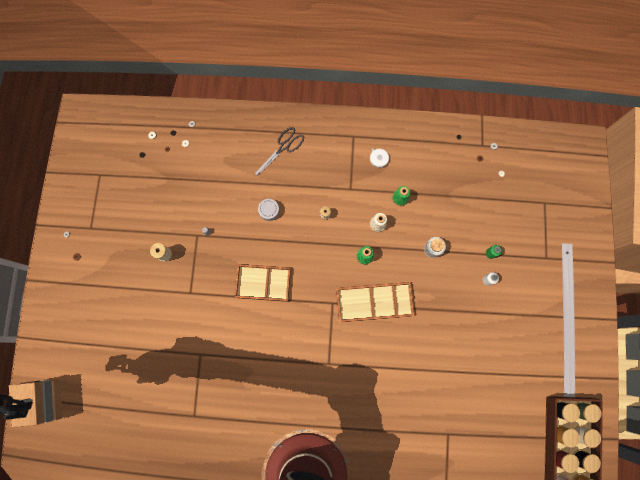

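View pics/scene0.png

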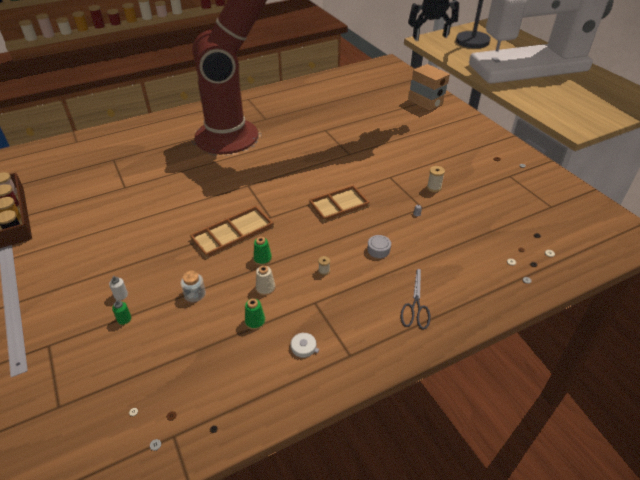

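```bash
cat > h.py <<'E'
import numpy as np, cv2
from rig import ctrl, optics
def cam(name):
    o=ctrl.get_obs(); s=optics.snapshot(name)
    if name=='wrist':
        T=np.array(s['tool_from_camera']); R=np.array(o['orientation'])
        s['eye']=np.array(o['tcp_pos'])+R@T[:3,3]; s['rotation']=R@T[:3,:3]
    return s
def proj(s,P):
    c=(np.atleast_2d(P)-s['eye'])@s['rotation']
    x=c[:,0]/-c[:,2]; y=-c[:,1]/-c[:,2]; d=1+s['k1']*(x*x+y*y)
    return np.c_[s['fx']*x*d+s['cx'],s['fy']*y*d+s['cy']]
def hit(s,uv,z):
    uv=np.atleast_2d(uv); q=np.c_[(uv[:,0]-s['cx'])/s['fx'],(uv[:,1]-s['cy'])/s['fy']]; p=q.copy()
    for _ in range(20): p=q/(1+s['k1']*(p**2).sum(1,keepdims=True))
    d=np.c_[p[:,0],-p[:,1],-np.ones(len(p))]@s['rotation'].T
    return s['eye']+d*((z-s['eye'][2])/d[:,2])[:,None]
# object: list of (radius,z) rings
OBJ=dict(pin_tin=[(28,0),(28,25)],small_reel=[(14,0),(14,36)],thimble=[(10,0),(8,22)],thread_cone=[(22,0),(16,56)],
 oil_bottle=[(15,0),(15,42)],big_reel=[(20,0),(20,60)],button_jar=[(24,0),(17,58)])
TR=dict(long_tray=[43,96,[-91,11,6,-48,-53,-91]],short_tray=[43,68.5,[]])
a=np.linspace(0,2*np.pi,60)
def draw(s,est,f=1,off=(0,0)):
    im=cv2.resize(s['img'][...,::-1],None,fx=f,fy=f,interpolation=cv2.INTER_CUBIC)
    for n,e in est.items():
        if n in OBJ:
            L=[np.c_[e[0]+r/1e3*np.cos(a),e[1]+r/1e3*np.sin(a),0*a+z/1e3+(e[2] if len(e)>2 else 0)] for r,z in OBJ[n]]
        else:
            hx,hy,_=TR[n]; c,si=np.cos(e[2]),np.sin(e[2])
            q=np.array([[hx,hy],[-hx,hy],[-hx,-hy],[hx,-hy]])/1e3@np.array([[c,si],[-si,c]])
            L=[np.c_[q+e[:2],np.full(4,z)] for z in(0,.016)]
        for P in L: cv2.polylines(im,[np.int32(((proj(s,P)+.5)*f-.5)*16)],True,(255,0,255),1,cv2.LINE_AA,4)
    return im
E
python3 - <<'E'
from h import *
import json
s=cam('top')
px=dict(pin_tin=(269,209,.025),small_reel=(325,212,.03),thimble=(207,231,.015),thread_cone=(379,220,.04),oil_bottle=(491,279,.03),big_reel=(158,250,.06),button_jar=(436,246,.05))
est={n:list(map(float,hit(s,p[:2],p[2])[0][:2])) for n,p in px.items()}
for n,(A,B) in dict(long_tray=((340,305),(412,299)),short_tray=((239,281),(291,285))).items():
    A,B=hit(s,[A,B],.008)[:,:2]; d=A-B; c=(A+B)/2  # A on widest side (+y)
    est[n]=[*map(float,c),float(np.arctan2(-d[0],d[1]))]
print(est); json.dump(est,open('est.json','w'))
cv2.imwrite('pics/top1.png',draw(s,est,2)[300:660,240:1040])
t=cam('scene'); cv2.imwrite('pics/scene1.png',draw(t,est,2)[280:700,170:970])
E
```

```text
{'pin_tin': [0.6590713787009788, 0.14236947616015], 'small_reel': [0.6591848390262063, -0.004902883172581186], 'thimble': [0.5915306124989999, 0.302053490475409], 'thread_cone': [0.6444795451893631, -0.1453410024679563], 'oil_bottle': [0.5111525361840733, -0.44126769549137695], 'big_reel': [0.5245566423394428, 0.41041934629148774], 'button_jar': [0.5837369113833943, -0.29211768826994394], 'long_tray': [0.43617490054388536, -0.15079801251657698, 0.14679324945424124], 'short_tray': [0.46593306991538885, 0.1376558161812849, -0.007975149571540838]}
```

View pics/top1.png

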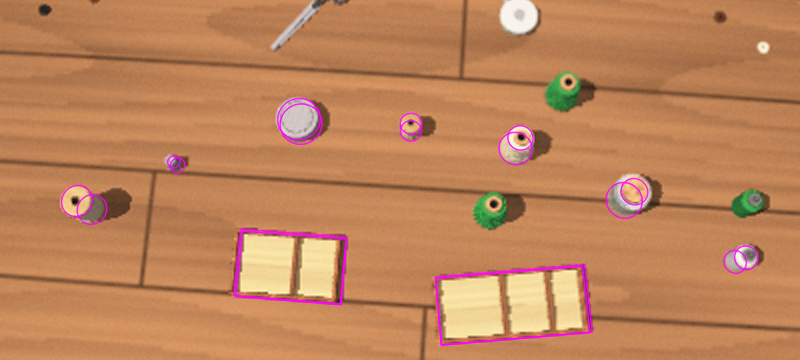

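View pics/scene1.png

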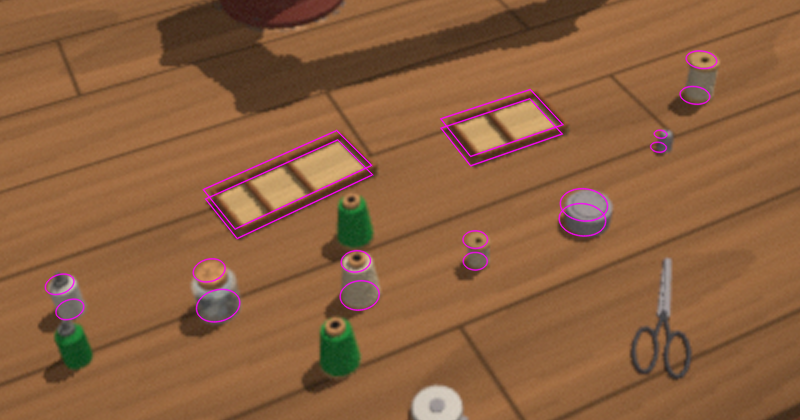

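```bash
python3 -c "
from h import *
print(ctrl.finger_overhang); s=optics.snapshot('wrist'); print({k:v for k,v in s.items() if k!='img'})"
```

```text
0.011
{'fx': 408.5592688644953, 'fy': 408.5592688644953, 'cx': 322.5241741554371, 'cy': 238.73227567916047, 'k1': -0.0966273109663491, 'tool_from_camera': array([[-8.00592474e-04,  9.57385061e-01,  2.88813442e-01,
         7.33546396e-02],
       [ 9.99999679e-01,  7.60232472e-04,  2.51916965e-04,
         9.98857692e-04],
       [ 2.16161816e-05,  2.88813551e-01, -9.57385362e-01,
        -1.30848481e-01],
       [ 0.00000000e+00,  0.00000000e+00,  0.00000000e+00,
         1.00000000e+00]])}
```

arm_command:
  rows: "0 0 -0.124 0 0 0 1; 0 0 -0.124 0 0 0 1; 0 0 0 -5 -3.5 0 1; 0 0 0 -5 -3.5 0 1; 0 0 0 -5 -3.5 0 1; 0 0 0 -5 -3.5 0 1; 0 0 0 -5 -3.5 0 1; 0 0 0 -5 -3.5 0 1"
  newtons: 25

```text
t: 1.25
tcp_pos: [0.4613, 0.4185, 0.2423]
orientation: [[-1.0, 0.001, 0.0], [0.001, 1.0, 0.0], [-0.0, 0.0, -1.0]]
force: [0.0, -0.2, -0.3]
opening: 0.0849
grip_force: 0.0
```

arm_command:
  rows: "0 0 0 -4.3 -3.9 1.5 1; 0 0 0 -4.3 -3.9 1.5 1; 0 0 0 -4.3 -3.9 1.5 1; 0 0 0 0 0 0 1; 0 0 0 0 0 0 1"

```text
t: 1.88
tcp_pos: [0.5884, 0.303, 0.197]
orientation: [[-1.0, 0.001, -0.001], [0.001, 1.0, 0.001], [0.001, 0.001, -1.0]]
force: [0.3, -0.1, -0.6]
opening: 0.0854
grip_force: 0.0
```

```bash
cat > look.py <<'E'
from h import *
import json,sys
est=json.load(open('est.json')); tag=sys.argv[1]
s=cam('wrist'); print(ctrl.get_obs()['tcp_pos'],s['eye']); im=draw(s,est); cv2.imwrite(f'pics/{tag}.png',im)
import pickle; pickle.dump(s,open('last.pkl','wb'))
E
python3 look.py w1
```

```text
[0.5877775  0.304339   0.19742335] [0.51544211 0.30386316 0.3279088 ]
```

View pics/w1.png

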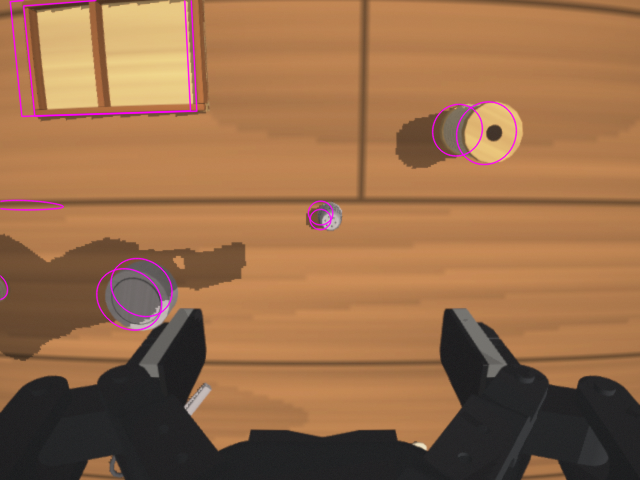

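```bash
cat > pick.py <<'E'
from h import *
import pickle,sys
s=pickle.load(open('last.pkl','rb')); o=ctrl.get_obs()
a=np.array(sys.argv[1:],float).reshape(-1,3)
for u,v,z in a:
    p=hit(s,(u,v),z)[0]; d=np.array(o['orientation']).T@(p-o['tcp_pos']); print((u,v),p.round(4),'tool delta cm',(d*100).round(2))
print(o['tcp_pos'])
E
python3 pick.py 333 217 .024 137 302 .025 490 133 .06 34 114 .016 206 107 .016; python3 - <<'E'
import pickle,cv2
s=pickle.load(open('last.pkl','rb'));i=s['img'][...,::-1]
a=cv2.resize(i[190:240,300:360],(480,400),interpolation=0);cv2.imwrite('pics/c1.png',a)
E
```

```text
(np.float64(333.0), np.float64(217.0)) [0.5894 0.312  0.024 ] tool delta cm [-0.18  0.74 17.34]
(np.float64(137.0), np.float64(302.0)) [0.661  0.1495 0.025 ] tool delta cm [ -7.32 -15.52  17.21]
(np.float64(490.0), np.float64(133.0)) [0.5244 0.4129 0.06  ] tool delta cm [ 6.31 10.84 13.77]
(np.float64(34.0), np.float64(114.0)) [0.5075 0.0802 0.016 ] tool delta cm [  8.04 -22.44  18.11]
(np.float64(206.0), np.float64(107.0)) [0.5073 0.218  0.016 ] tool delta cm [ 8.05 -8.65 18.14]
[0.5877775  0.304339   0.19742335]
```

View pics/c1.png

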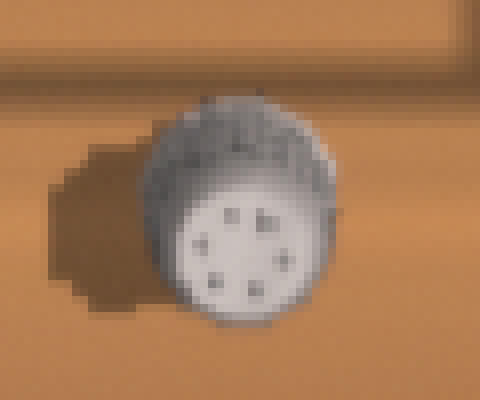

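arm_command:
  rows: "0 0 0 -0.2 0.6 4 1; 0 0 0 0 0 4 1; 0 0 0 0 0 0 1; 0 0 0 0 0 0 1"

```text
t: 2.42
tcp_pos: [0.5912, 0.3104, 0.1192]
orientation: [[-1.0, -0.001, 0.002], [-0.001, 1.0, 0.002], [-0.002, 0.002, -1.0]]
force: [-0.1, 1.1, 0.0]
opening: 0.0855
grip_force: 0.0
```

```bash
python3 look.py w2; python3 - <<'E'
import pickle,cv2
s=pickle.load(open('last.pkl','rb'));i=s['img'][...,::-1]
a=cv2.resize(i[120:320,220:420],(600,600),interpolation=0);cv2.imwrite('pics/c2.png',a)
E
```

```text
[0.59169254 0.31023027 0.11979755] [0.51771293 0.31092396 0.24988057]
```

View pics/c2.png

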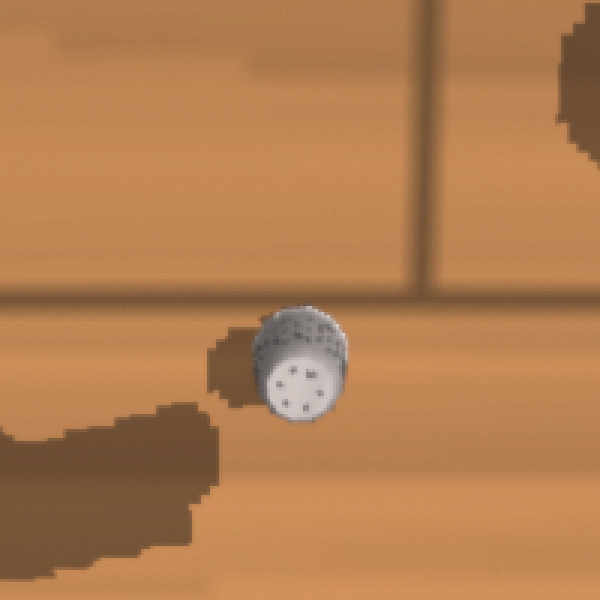

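```bash
python3 pick.py 320.3 249.3 .025 320 237.7 0
```

```text
(np.float64(320.3), np.float64(249.3)) [0.5926 0.3101 0.025 ] tool delta cm [-0.05 -0.03  9.48]
(np.float64(320.0), np.float64(237.7)) [ 0.5931  0.3099 -0.    ] tool delta cm [-0.09 -0.07 11.98]
[0.59169254 0.31023027 0.11979755]
```

arm_command:
  rows: "0 0 0 -0.1 0 3 0.5; 0 0 0 0 0 4 0.5; 0 0 0 0 0 2.8 0.5; 0 0 0 0 0 0 0.5; 0 0 0 0 0 0 0; 0 0 0 0 0 0 0; 0 0 0 0 0 0 0; 0 0 0 0 0 0 0"
  newtons: 25

```text
t: 3.48
tcp_pos: [0.5935, 0.3097, 0.022]
orientation: [[-1.0, 0.001, 0.004], [0.001, 1.0, 0.003], [-0.004, 0.003, -1.0]]
force: [-1.1, -0.7, 6.3]
opening: 0.0161
grip_force: 24.8
```

arm_command:
  rows: "0 0 0 0 0 -3 0; 0 0 0 0 0 -5 0; 0 0 0 0 -3 -5 0; 0 0 0 1.4 -6 0 0; 0 0 0 1.4 -6 0 0; 0 0 0 1.4 -6 0 0; 0 0 0 1.4 -6 0 0; 0 0 0 1.4 -6 0 0"

```text
t: 4.47
tcp_pos: [0.5212, -0.0233, 0.1501]
orientation: [[-1.0, 0.001, 0.002], [0.001, 1.0, -0.0], [-0.002, -0.0, -1.0]]
force: [1.7, -0.0, -0.3]
opening: 0.016
grip_force: 24.6
```

arm_command:
  rows: "0 0 0 1.5 -6 0 0; 0 0 0 1.5 -6 0 0; 0 0 0 1.5 -6 0 0; 0 0 0 0 0 0 0; 0 0 0 0 0 0 0; 0 0 0 0 0 0 0"

```text
t: 5.22
tcp_pos: [0.4771, -0.1993, 0.1496]
orientation: [[-1.0, -0.003, 0.001], [-0.003, 1.0, 0.001], [-0.001, 0.001, -1.0]]
force: [0.7, 0.3, -0.1]
opening: 0.0159
grip_force: 24.6
```

```bash
python3 look.py w3
```

```text
[ 0.47713786 -0.19929402  0.1495269 ] [ 0.40392938 -0.19870175  0.28037759]
```

View pics/w3.png

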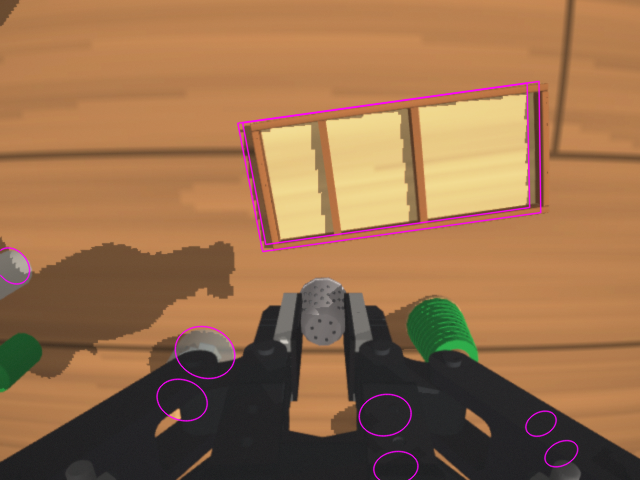

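```bash
cat > fit.py <<'E'
from h import *
import pickle,sys,json
from scipy.optimize import least_squares
# fit.py tray  u v x4 : corners (+x+y),(-x+y),(-x-y),(+x-y), rim top
n=sys.argv[1]; uv=np.array(sys.argv[2:],float).reshape(4,2); s=pickle.load(open('last.pkl','rb'))
hx,hy,_=TR[n]; q=np.array([[hx,hy],[-hx,hy],[-hx,-hy],[hx,-hy]])/1e3; P=hit(s,uv,.016)[:,:2]
R=lambda t:np.array([[np.cos(t),-np.sin(t)],[np.sin(t),np.cos(t)]])
f=lambda e:(q@R(e[2]).T+e[:2]-P).ravel()
r=least_squares(f,[*P.mean(0),0]); print(r.x.round(4),'resid mm',(r.fun*1e3).round(1))
est=json.load(open('est.json')); est[n]=r.x.tolist(); json.dump(est,open('est.json','w'))
o=ctrl.get_obs()
for y in dict(long_tray=[51,-21,-72],short_tray=[27.5,-39])[n]:
    w=R(r.x[2])@[0,y/1e3]+r.x[:2]; d=np.array(o['orientation']).T@(np.r_[w,.005]-o['tcp_pos']); print(y,w.round(4),'tool d cm',(d*100).round(2))
E
python3 fit.py long_tray 546 211 546 84 243 124 267 250
```

```text
[ 0.4364 -0.1468  0.1436] resid mm [ 1.4 -0.1 -1.1 -1.  -0.9  0.6  0.7  0.6]
51 [ 0.4291 -0.0963] tool d cm [ 4.79 10.3  14.46]
-21 [ 0.4394 -0.1676] tool d cm [ 3.78  3.17 14.45]
-72 [ 0.4467 -0.218 ] tool d cm [ 3.06 -1.87 14.45]
```

arm_command:
  rows: "0 0 0 3.1 -1.9 4 0; 0 0 0 0 0 4 0; 0 0 0 0 0 3 0; 0 0 0 0 0 1.2 0; 0 0 0 0 0 0 0; 0 0 0 0 0 0 0; 0 0 0 0 0 0 0.3; 0 0 0 0 0 0 0.4"

```text
t: 6.28
tcp_pos: [0.4456, -0.2203, 0.0277]
orientation: [[-1.0, 0.001, 0.001], [0.001, 1.0, -0.0], [-0.001, -0.0, -1.0]]
force: [0.4, -0.6, 0.1]
opening: 0.0342
grip_force: 0.0
```

arm_command:
  rows: "0 0 0 0 0 0 0.4; 0 0 0 0 0 -2 0.4; 0 0 0 0 0 -4 0.6; 0 0 0 -2 2 -5 1; 0 0 0 -4 3 -3 1; 0 0 0 -5 3 0 1; 0 0 0 -5 3 0 1; 0 0 0 -4 3 0 1"

```text
t: 7.28
tcp_pos: [0.6471, -0.0793, 0.1674]
orientation: [[-1.0, 0.001, 0.001], [0.001, 1.0, -0.0], [-0.001, -0.0, -1.0]]
force: [-0.1, -0.8, 0.2]
opening: 0.0856
grip_force: 0.0
```

arm_command:
  rows: "0 0 0 0 4 0 1; 0 0 0 0 4 0 1; 0 0 0 0 0 0 1; 0 0 0 0 0 0 1"

```text
t: 7.78
tcp_pos: [0.6453, -0.0015, 0.1671]
orientation: [[-1.0, 0.001, -0.001], [0.001, 1.0, -0.001], [0.001, -0.001, -1.0]]
force: [-0.1, 0.0, 1.0]
opening: 0.0853
grip_force: 0.0
```

```bash
python3 look.py w4
```

```text
[ 0.64535702 -0.00253599  0.16719988] [ 5.72243738e-01 -3.81418706e-04  2.98024729e-01]
```

View pics/w4.png

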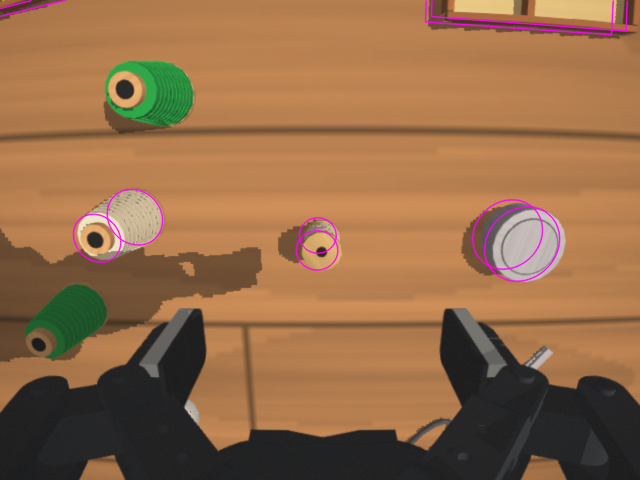

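```bash
python3 pick.py 321 251.5 .036 528 244 .025 94 240 .062
```

```text
(np.float64(321.0), np.float64(251.5)) [ 0.6601 -0.0019  0.036 ] tool delta cm [-1.48  0.09 13.12]
(np.float64(528.0), np.float64(244.0)) [0.6586 0.1467 0.025 ] tool delta cm [-1.29 14.96 14.19]
(np.float64(94.0), np.float64(240.0)) [ 0.6439 -0.1436  0.062 ] tool delta cm [  0.1  -14.08  10.55]
[ 0.64535702 -0.00253599  0.16719988]
```

arm_command:
  rows: "0 0 0 -1.5 0 4 0.7; 0 0 0 0 0 5 0.6; 0 0 0 0 0 5.1 0.6; 0 0 0 0 0 0 0.5; 0 0 0 0 0 0 0; 0 0 0 0 0 0 0; 0 0 0 0 0 0 0; 0 0 0 0 0 0 0"
  newtons: 25

```text
t: 8.82
tcp_pos: [0.6614, -0.0004, 0.0278]
orientation: [[-1.0, 0.001, 0.002], [0.001, 1.0, -0.0], [-0.002, -0.0, -1.0]]
force: [0.1, 0.6, 3.4]
opening: 0.0269
grip_force: 26.0
```

arm_command:
  rows: "0 0 0 0 0 -4 0; 0 0 0 0 0 -6 0; 0 0 0 3.7 -2.8 0 0; 0 0 0 3.7 -2.8 0 0; 0 0 0 3.7 -2.8 0 0; 0 0 0 3.7 -2.8 0 0; 0 0 0 3.7 -2.8 0 0; 0 0 0 3.7 -2.7 0 0"

```text
t: 9.82
tcp_pos: [0.4375, -0.1683, 0.1269]
orientation: [[-1.0, 0.001, 0.001], [0.001, 1.0, -0.001], [-0.001, -0.001, -1.0]]
force: [0.2, -1.4, -0.6]
opening: 0.0269
grip_force: 25.6
```

arm_command:
  rows: "0 0 0 0 0 0 0; 0 0 0 0 0 0 0; 0 0 0 0 0 0 0"

```text
t: 10.2
tcp_pos: [0.4398, -0.1663, 0.1265]
orientation: [[-1.0, -0.001, 0.002], [-0.001, 1.0, 0.0], [-0.002, 0.0, -1.0]]
force: [0.6, 0.8, 0.9]
opening: 0.0273
grip_force: 25.6
```

```bash
python3 look.py w5
```

```text
[ 0.43962842 -0.16628442  0.12642666] [ 0.36645812 -0.16558488  0.25726389]
```

View pics/w5.png

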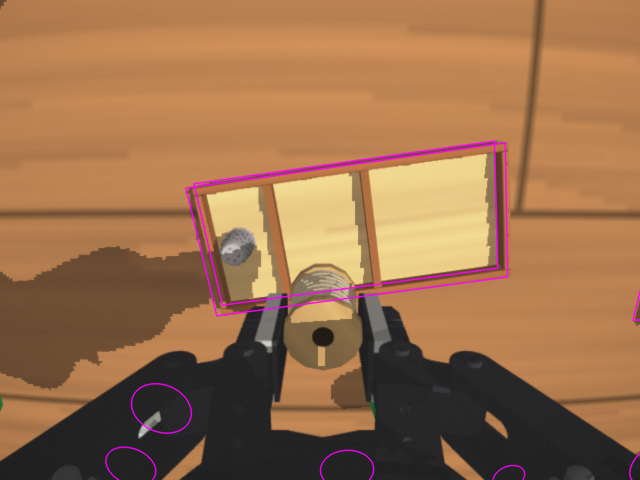

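arm_command:
  rows: "0 0 0 0 0.2 3 0; 0 0 0 0 0 4 0; 0 0 0 0 0 2.3 0; 0 0 0 0 0 0 0; 0 0 0 0 0 0 0; 0 0 0 0 0 0 0.45; 0 0 0 0 0 0 0.45; 0 0 0 0 0 0 0.45"

```text
t: 11.25
tcp_pos: [0.4386, -0.1653, 0.0337]
orientation: [[-1.0, 0.001, 0.001], [0.001, 1.0, -0.0], [-0.001, -0.0, -1.0]]
force: [0.0, 0.3, -0.5]
opening: 0.0387
grip_force: 0.0
```

arm_command:
  rows: "0 0 0 0 0 -3 0.45; 0 0 0 0 0 -5 0.45; 0 0 0 -3.6 5 -2 1; 0 0 0 -3.7 5 0 1; 0 0 0 -3.7 5 0 1; 0 0 0 -3.7 5 0 1; 0 0 0 -3.7 5 0 1; 0 0 0 -3.6 5 0 1"

```text
t: 12.25
tcp_pos: [0.6582, 0.1343, 0.1327]
orientation: [[-1.0, 0.001, 0.0], [0.001, 1.0, -0.0], [-0.0, -0.0, -1.0]]
force: [1.0, -0.8, -1.3]
opening: 0.0856
grip_force: 0.0
```

arm_command:
  rows: "0 0 0 0 1.2 0 1; 0 0 0 0 0 0 1; 0 0 0 0 0 0 1; 0 0 0 0 0 0 1"

```text
t: 12.75
tcp_pos: [0.6573, 0.1422, 0.1329]
orientation: [[-1.0, 0.004, -0.0], [0.004, 1.0, -0.002], [0.0, -0.002, -1.0]]
force: [0.1, 0.2, 0.1]
opening: 0.0855
grip_force: 0.0
```

```bash
python3 look.py w6; cat > seg.py <<'E'
from h import *
import pickle,sys
# seg.py u v r : save upscaled crop
E
python3 - <<'E'
import sys; sys.path.insert(0,'.')
from h import *
import pickle
s=pickle.load(open('last.pkl','rb'))
u=proj(s,[.6586,.1467,.025])[0]; print(u)
# low-saturation blob (grey tin)
h=cv2.cvtColor(s['img'],cv2.COLOR_RGB2HSV); m=((h[...,1]<60)&(h[...,2]>90)).astype('uint8')
n,l,st,c=cv2.connectedComponentsWithStats(m)
for i in range(1,n):
    if st[i,4]>300: print(st[i],c[i])
E
```

```text
[0.65734194 0.14263024 0.13291565] [0.58416302 0.14351974 0.26374913]
[328.83660488 242.53423821]
[ 287  196   90   91 6342] [331.29123305 241.09996846]
[140 308  53  69 992] [163.96774194 341.64314516]
[ 453  309   54   68 1008] [481.26587302 341.88690476]
[ 313  360   83   77 1476] [354.53116531 399.97425474]
```

View pics/w6.png

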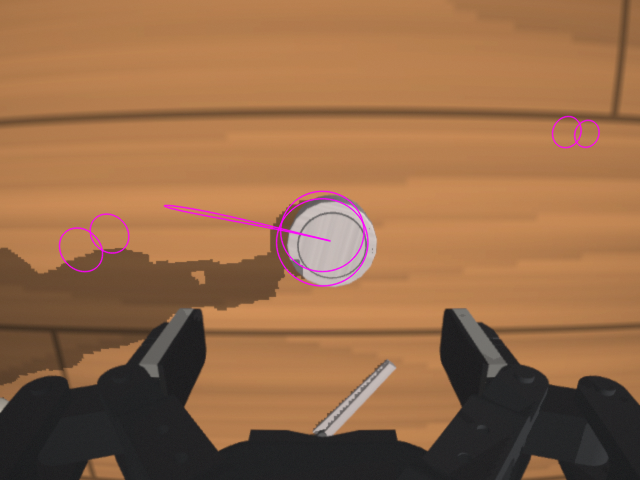

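arm_command:
  rows: "0 0 0 -0.2 0.5 4 1; 0 0 0 0 0 5 1; 0 0 0 0 0 2.5 1; 0 0 0 0 0 0 1; 0 0 0 0 0 0 0; 0 0 0 0 0 0 0; 0 0 0 0 0 0 0; 0 0 0 0 0 0 0"
  newtons: 30

```text
t: 13.8
tcp_pos: [0.661, 0.1499, 0.02]
orientation: [[-1.0, 0.001, 0.004], [0.001, 1.0, 0.001], [-0.004, 0.001, -1.0]]
force: [-0.1, -1.2, 5.2]
opening: 0.0548
grip_force: 32.3
```

arm_command:
  rows: "0 0 0 0 0 -2 0; 0 0 0 0 0 -5 0; 0 0 0 3.8 -4 -4 0; 0 0 0 3.8 -4 0 0; 0 0 0 3.8 -4 0 0; 0 0 0 3.8 -4 0 0; 0 0 0 3.9 -4 0 0; 0 0 0 3.9 -4 0 0"

```text
t: 14.8
tcp_pos: [0.4316, -0.0879, 0.1255]
orientation: [[-1.0, 0.0, 0.002], [0.0, 1.0, -0.001], [-0.002, -0.001, -1.0]]
force: [0.6, -1.1, -0.1]
opening: 0.0544
grip_force: 32.0
```

arm_command:
  rows: "0 0 0 0 -0.4 0 0; 0 0 0 0 0 0 0; 0 0 0 0 0 0 0; 0 0 0 0 0 0 0"

```text
t: 15.3
tcp_pos: [0.4333, -0.0895, 0.1244]
orientation: [[-1.0, -0.002, 0.001], [-0.002, 1.0, 0.0], [-0.001, 0.0, -1.0]]
force: [0.3, -0.4, -1.3]
opening: 0.0547
grip_force: 32.0
```

```bash
python3 look.py w7
```

```text
[ 0.43303443 -0.0896927   0.12427763] [ 0.36008475 -0.08881414  0.2551598 ]
```

View pics/w7.png

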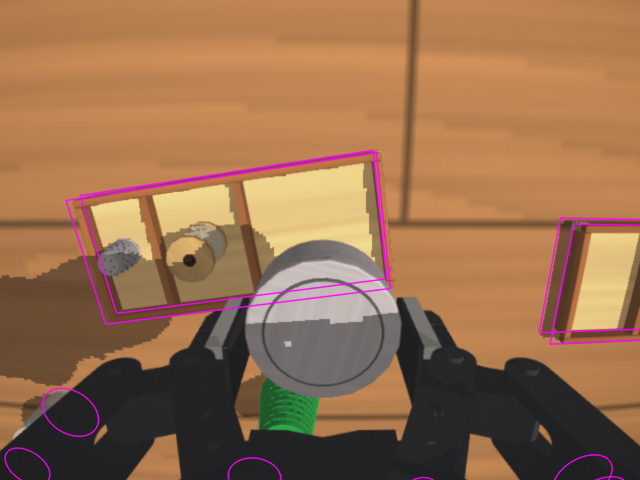

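arm_command:
  rows: "0 0 0 0.4 -0.4 4 0; 0 0 0 0 0 4 0; 0 0 0 0 0 1.9 0; 0 0 0 0 0 0 0; 0 0 0 0 0 0 0; 0 0 0 0 0 0 0.77; 0 0 0 0 0 0 0.77; 0 0 0 0 0 0 0.77"

```text
t: 16.35
tcp_pos: [0.4285, -0.0948, 0.0256]
orientation: [[-1.0, 0.001, 0.001], [0.001, 1.0, -0.0], [-0.001, -0.0, -1.0]]
force: [0.1, -0.2, 0.4]
opening: 0.0658
grip_force: 0.0
```

arm_command:
  rows: "0 0 0 0 0 -2 0.77; 0 0 0 0 0 -5 0.77; 0 0 0 0 0 -5 1; 0 0 0 -5 -1.2 -2 1; 0 0 0 -5 -1.2 0 1; 0 0 0 -5 -1.2 0 1; 0 0 0 -5 -1.2 0 1; 0 0 0 -1 0 0 1"

```text
t: 17.35
tcp_pos: [0.6404, -0.1438, 0.1646]
orientation: [[-1.0, 0.002, 0.001], [0.002, 1.0, -0.001], [-0.001, -0.0, -1.0]]
force: [0.2, -0.1, 0.8]
opening: 0.0855
grip_force: 0.0
```

arm_command:
  rows: "0 0 0 0 0 0 1; 0 0 0 0 0 0 1; 0 0 0 0 0 0 1"

```text
t: 17.73
tcp_pos: [0.6372, -0.1427, 0.1657]
orientation: [[-1.0, 0.001, -0.001], [0.001, 1.0, -0.0], [0.001, -0.0, -1.0]]
force: [0.2, -0.9, 0.5]
opening: 0.0852
grip_force: 0.0
```

```bash
python3 look.py w8; python3 - <<'E'
from h import *
import pickle
s=pickle.load(open('last.pkl','rb'))
u=proj(s,[[.6439,-.1436,.062],[.6439,-.1436,.0]]); print(u)
h=cv2.cvtColor(s['img'],cv2.COLOR_RGB2HSV)
c=tuple(int(x) for x in u[0]); 
for du in range(-48,49,4): print(du,h[c[1],c[0]+du], h[c[1]+du,c[0]])
E
```

```text
[ 0.63749956 -0.14275443  0.16571777] [ 0.56423009 -0.14176841  0.2965589 ]
[[319.67917807 253.11948082]
 [320.22496855 226.56339164]]
-48 [ 13 132 114] [ 19  69 200]
-44 [ 15 137 112] [ 19  70 174]
-40 [ 14 133 113] [ 19  74 211]
-36 [ 14 135 113] [ 19  67 167]
-32 [ 14 135 113] [ 19  72 196]
-28 [ 14 134 112] [ 22  49 233]
-24 [ 18  66 200] [ 22  38 242]
-20 [ 19  60 178] [ 22  41 240]
-16 [ 17  75 167] [ 15 137 198]
-12 [ 17 131 234] [ 16 131 231]
-8 [ 14 126 164] [ 14 105  97]
-4 [ 8 23 45] [ 0 17 44]
0 [ 0 17 44] [ 0 17 44]
4 [10 17 46] [20 17 44]
8 [ 0 17 44] [ 14 116 123]
12 [ 16 131 233] [ 16 129 233]
16 [ 16 127 235] [ 23  47 240]
20 [ 23  40 242] [ 15 102 215]
24 [ 23  40 242] [ 14 146 189]
28 [ 14 141 195] [ 14 143 186]
32 [ 14 143 194] [ 14 143 184]
36 [ 14 145 194] [ 14 145 195]
40 [ 14 142 194] [ 14 145 202]
44 [ 14 145 194] [ 14 145 204]
48 [ 14 144 193] [ 14 144 205]
```

arm_command:
  rows: "0 0 0 -0.6 0 4 1; 0 0 0 0 0 5 1; 0 0 0 0 0 5.3 1; 0 0 0 0 0 0 0.8; 0 0 0 0 0 0 0; 0 0 0 0 0 0 0; 0 0 0 0 0 0 0; 0 0 0 0 0 0 0"
  newtons: 30

```text
t: 18.77
tcp_pos: [0.6467, -0.1433, 0.0258]
orientation: [[-1.0, 0.001, 0.006], [0.001, 1.0, -0.001], [-0.006, -0.001, -1.0]]
force: [-0.1, 0.5, 7.4]
opening: 0.038
grip_force: 30.8
```

arm_command:
  rows: "0 0 0 0 0 -3 0; 0 0 0 0 0 -5 0; 0 0 0 0 0 -5 0; 0 0 0 2.9 5.2 0 0; 0 0 0 2.9 5.2 0 0; 0 0 0 2.9 5.2 0 0; 0 0 0 2.9 5.2 0 0; 0 0 0 2.9 5.2 0 0"

```text
t: 19.77
tcp_pos: [0.4989, 0.119, 0.1536]
orientation: [[-1.0, 0.001, 0.003], [0.001, 1.0, 0.001], [-0.003, 0.001, -1.0]]
force: [-0.2, 0.6, -0.0]
opening: 0.0379
grip_force: 30.3
```

arm_command:
  rows: "0 0 0 2.9 5.2 0 0; 0 0 0 0 0 0 0; 0 0 0 0 0 0 0; 0 0 0 0 0 0 0"

```text
t: 20.27
tcp_pos: [0.4716, 0.1674, 0.1526]
orientation: [[-1.0, 0.004, 0.001], [0.004, 1.0, -0.001], [-0.001, -0.001, -1.0]]
force: [-0.4, 0.2, -0.2]
opening: 0.0379
grip_force: 30.4
```

```bash
python3 -c "
import json;e=json.load(open('est.json'));e['short_tray']=[.4645,.149,0];e['small_reel']=[.4386,-.1653,.005];json.dump(e,open('est.json','w'))"; python3 look.py w9
```

```text
[0.47152247 0.16740001 0.15247428] [0.39834275 0.16868352 0.2833801 ]
```

View pics/w9.png

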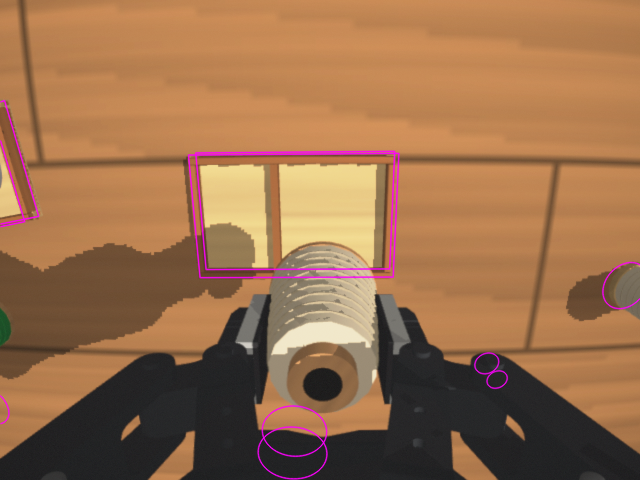

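arm_command:
  rows: "0 0 0 0.7 0.8 4 0; 0 0 0 0 0 4 0; 0 0 0 0 0 3 0; 0 0 0 0 0 1.1 0; 0 0 0 0 0 0 0; 0 0 0 0 0 0 0; 0 0 0 0 0 0 0; 0 0 0 0 0 0 0"

```text
t: 21.32
tcp_pos: [0.4638, 0.1773, 0.0316]
orientation: [[-1.0, 0.001, 0.001], [0.001, 1.0, 0.0], [-0.001, 0.0, -1.0]]
force: [0.1, -0.1, -1.2]
opening: 0.0379
grip_force: 32.6
```

arm_command:
  rows: "0 0 0 0 0 0 0.7; 0 0 0 0 0 0 0.7; 0 0 0 0 0 0 0.7; 0 0 0 0 0 -3 0.75; 0 0 0 0 0 -5 0.8; 0 0 0 0 0 -5 1; 0 0 0 -0.3 -6 0 1; 0 0 0 -0.3 -6 0 1"

```text
t: 22.32
tcp_pos: [0.47, 0.0567, 0.1623]
orientation: [[-1.0, -0.002, 0.003], [-0.002, 1.0, 0.0], [-0.003, 0.0, -1.0]]
force: [1.2, -1.0, -1.3]
opening: 0.0855
grip_force: 0.0
```

arm_command:
  rows: "0 0 0 -0.3 -6 0 1; 0 0 0 -0.3 -6 0 1; 0 0 0 -0.3 -6 0 1; 0 0 0 -0.3 -6 0 1; 0 0 0 -0.3 -6 0 1; 0 0 0 -0.3 -6 0 1; 0 0 0 -0.3 -6 0 1; 0 0 0 -0.3 -6 0 1"

```text
t: 23.32
tcp_pos: [0.4929, -0.4245, 0.1612]
orientation: [[-1.0, 0.001, 0.0], [0.001, 1.0, 0.0], [-0.0, 0.0, -1.0]]
force: [0.4, 0.1, 0.2]
opening: 0.0854
grip_force: 0.0
```

arm_command:
  rows: "0 0 0 0 0 0 1; 0 0 0 0 0 0 1; 0 0 0 0 0 0 1"

```text
t: 23.7
tcp_pos: [0.494, -0.4203, 0.1613]
orientation: [[-1.0, -0.003, 0.0], [-0.003, 1.0, 0.002], [-0.0, 0.002, -1.0]]
force: [-0.7, 0.6, -0.1]
opening: 0.0851
grip_force: 0.0
```

```bash
python3 look.py w10; python3 - <<'E'
from h import *
import pickle
s=pickle.load(open('last.pkl','rb'))
u=proj(s,[[.511,-.437,.062],[.511,-.437,.042],[.511,-.437,.0]]); print(u)
h=cv2.cvtColor(s['img'],cv2.COLOR_RGB2HSV)
for n,m in dict(white=(h[...,1]<60)&(h[...,2]>70)&(np.arange(480)[:,None]<300),green=(abs(h[...,0].astype(int)-65)<20)&(h[...,1]>100)).items():
    k,l,st,c=cv2.connectedComponentsWithStats(m.astype('uint8'))
    for i in range(1,k):
        if st[i,4]>80: print(n,st[i],c[i].round(1))
E
```

```text
[ 0.49394848 -0.42050797  0.16148542] [ 0.42082817 -0.41981851  0.29217231]
[[293.10499947 271.51701774]
 [295.15810495 260.27894636]
 [298.64480456 241.2382529 ]]
white [   0    0   50  300 6410] [ 16.2 190.6]
white [586 145  42  28 938] [605.6 159.1]
white [ 270  226   46   58 2085] [293.2 254.7]
green [ 263  314   43   59 1632] [285.6 339.1]
green [530 455  36  25 585] [547.5 467.8]
```

arm_command:
  rows: "0 0 0 -1.8 -1.8 3 1; 0 0 0 0 0 5 1; 0 0 0 0 0 5.6 1; 0 0 0 0 0 0 0.8; 0 0 0 0 0 0 0; 0 0 0 0 0 0 0; 0 0 0 0 0 0 0; 0 0 0 0 0 0 0"
  newtons: 25

```text
t: 24.75
tcp_pos: [0.513, -0.442, 0.0289]
orientation: [[-1.0, 0.001, 0.005], [0.001, 1.0, -0.004], [-0.005, -0.004, -1.0]]
force: [-0.9, 0.5, 6.8]
opening: 0.0292
grip_force: 25.1
```

arm_command:
  rows: "0 0 0 0 0 -3 0; 0 0 0 0 0 -5 0; 0 0 0 0 0 -5 0; 0 0 0 0.5 5.5 0 0; 0 0 0 0.5 5.5 0 0; 0 0 0 0.5 5.5 0 0; 0 0 0 0.5 5.5 0 0; 0 0 0 0.5 5.5 0 0"

```text
t: 25.75
tcp_pos: [0.4865, -0.1641, 0.1566]
orientation: [[-1.0, 0.001, 0.003], [0.001, 1.0, -0.001], [-0.003, -0.001, -1.0]]
force: [0.1, 1.0, -0.1]
opening: 0.0292
grip_force: 24.9
```

arm_command:
  rows: "0 0 0 0.5 5.5 0 0; 0 0 0 0.5 5.5 0 0; 0 0 0 0.5 5.5 0 0; 0 0 0 0.5 5.5 0 0; 0 0 0 0.4 5.5 0 0; 0 0 0 0 0 0 0; 0 0 0 0 0 0 0; 0 0 0 0 0 0 0"

```text
t: 26.75
tcp_pos: [0.4629, 0.1074, 0.1557]
orientation: [[-1.0, 0.004, 0.001], [0.004, 1.0, -0.001], [-0.001, -0.001, -1.0]]
force: [0.0, 0.0, -0.3]
opening: 0.0291
grip_force: 24.9
```

```bash
python3 look.py w11; python3 - <<'E'
from h import *
import pickle
s=pickle.load(open('last.pkl','rb')); h=cv2.cvtColor(s['img'],cv2.COLOR_RGB2HSV)
m=((h[...,0]>18)&(h[...,0]<32)&(h[...,1]>80)&(h[...,1]<180)&(h[...,2]>120)).astype('uint8')
k,l,st,c=cv2.connectedComponentsWithStats(m)
for i in range(1,k):
    if st[i,4]>400: print(st[i],c[i].round(1))
R=lambda x,y:[.4645+x,.149+y,.005]
print('pred floor corners small',proj(s,[R(.038,-.014),R(-.038,-.014),R(-.038,-.0635),R(.038,-.0635)]).round(1).tolist())
print('large',proj(s,[R(.038,.0635),R(-.038,.0635),R(-.038,-.0087),R(.038,-.0087)]).round(1).tolist())
E
```

```text
[0.46282427 0.10743713 0.1555298 ] [0.38965448 0.1087234  0.28644967]
[   0  120  101  116 3167] [ 59.7 177.5]
[ 288  177   68  100 5518] [319.3 221.5]
[ 368  177   93   37 1896] [410.7 189. ]
[ 366  249   87   28 1544] [401.1 265.5]
pred floor corners small [[359.0, 274.4], [361.3, 171.4], [289.3, 171.7], [292.2, 274.7]]
large [[462.3, 273.6], [472.1, 171.7], [369.0, 171.4], [366.2, 274.4]]
```

arm_command:
  rows: "0 0 0 -0.3 -0.2 4 0; 0 0 0 0 0 4 0; 0 0 0 0 0 3 0; 0 0 0 0 0 1.1 0; 0 0 0 0 0 0 0; 0 0 0 0 0 0 0; 0 0 0 0 0 0 0.46; 0 0 0 0 0 0 0.46"

```text
t: 27.8
tcp_pos: [0.4658, 0.1073, 0.0348]
orientation: [[-1.0, 0.001, 0.001], [0.001, 1.0, 0.0], [-0.001, 0.0, -1.0]]
force: [0.1, 0.3, -0.3]
opening: 0.0394
grip_force: 0.0
```

arm_command:
  rows: "0 0 0 0 0 0 0.46; 0 0 0 0 0 -3 0.46; 0 0 0 0 0 -5 0.46; 0 0 0 0 0 -5 0.46; 0 0 0 -1 -1 -5 1; 0 0 0 -1 -4 -5 1; 0 0 0 -1 -5 -2 1; 0 0 0 -1 -2 0 1"

```text
t: 28.8
tcp_pos: [0.506, -0.0152, 0.2848]
orientation: [[-1.0, 0.006, 0.005], [0.006, 1.0, -0.002], [-0.005, -0.002, -1.0]]
force: [0.2, 1.6, -0.5]
opening: 0.0857
grip_force: 0.0
```

arm_command:
  rows: "0 0 0 0 0 0 1; 0 0 0 0 0 0 1; 0 0 0 0 0 0 1"

```text
t: 29.18
tcp_pos: [0.5045, -0.0095, 0.2821]
orientation: [[-1.0, -0.002, -0.001], [-0.002, 1.0, 0.001], [0.001, 0.001, -1.0]]
force: [-0.7, -0.0, -0.1]
opening: 0.0853
grip_force: 0.0
```

```bash
python3 -c "
import json;e=json.load(open('est.json'));e={k:e[k] for k in('long_tray','short_tray','big_reel','button_jar')};
e.update(thimble=[.4456,-.2203,.005],small_reel=[.4386,-.1653,.005],pin_tin=[.4285,-.0948,.005],thread_cone=[.4638,.1773,.005],oil_bottle=[.466,.105,.005]);json.dump(e,open('est.json','w'))"; python3 look.py w12
```

```text
[ 0.50457582 -0.00970451  0.2821786 ] [ 0.43150988 -0.00887643  0.41306852]
```

View pics/w12.png

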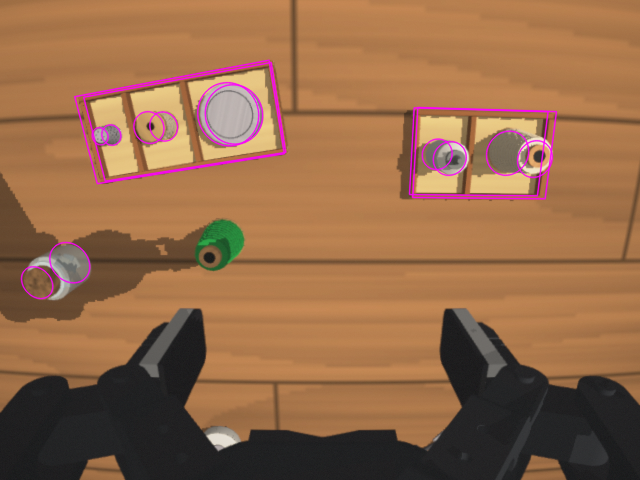

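```bash
python3 -c "
from rig import ctrl
print(ctrl.sign_off())"
```

```text
the job is handed in; nothing more can be done
None
```

I made up both kits and handed the job in at about 29 s of the 128 s allowed. The last wrist picture shows all five items upright in their compartments. I never gripped the big reel, the button jar or the green look-alikes. The sign-off returned no verdict.

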